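# Hold a tester's cover hinge lined up for its pin

### The job

Get the tester's blue front cover ready for its hinge pin: pick the cover up by its black handle and bring its single brass knuckle gently in between the two brass knuckles on the front edge of the grey tester, with the cover level and sticking straight out away from the tester, so that the three knuckle holes line up in one row that the pin would slide through. Finish while still holding the cover there, steady and carried by the gripper alone without pressing on the tester; do not let go, and leave the yellow cover, the pin and all the other things where they are.

Things in the scene. Friction and masses are not known exactly. Their poses are not given: they have to be found in the camera images.
- cover: blue plate 80 (x) x 90 (y) x 12 mm, about 0.3 kg, flat on the bench, left or right. Origin: centre of its underside, z up, +x to the edge with one brass knuckle: a tube along y, 30 long, 20 mm outside, 12 mm hole, centred at x 62, y 0, z 11 mm. Black handle rib on top: 14 mm thick (x), 50 long (y), centred at x 5, y 0, up to z 45 mm
- cover_grip (a point): point in the handle rib to grip, 36 mm above the cover's underside, at x = 5 mm, y = 0 of the cover; axes as the cover's (fingers close along x)
- cover_knuckle (a point): centre of the cover's knuckle hole, half way along it; from cover_grip it lies 57 mm in +x and 25 mm lower; axes as the cover's, the hole runs along y
- tester: grey box 160 (x) x 180 (y) x 100 mm tall, fixed. Origin: centre of its underside, z up; its front face looks to its own -x, roughly to the robot. Above that face's top edge stand two brass knuckles: tubes along y, 20 mm outside, 12 mm hole, at y 20 to 50 and -50 to -20 mm; the 40 mm gap between them is open above, below and in front
- tester_hinge (a point): middle of the gap, on the tester's hinge axis: x -92, y 0, z 120 mm of the tester (12 mm in front of its face, 20 mm above its top); axes as the tester's. The centre of the cover's knuckle belongs here, the cover's axes parallel to the tester's
- other_cover: yellow cover of another hinge pattern: same shape and size as the blue one but with two short brass knuckles at the outer ends of its edge, which do not fit this tester; stays where it lies
- hinge_pin: steel hinge pin, 7 mm thick, 127 mm long, lying in the grey tray; stays there (somebody else slides it in later)
- cup: white plastic cup, 70 mm across, 85 mm tall; a bystander
- screwdriver: orange screwdriver, 150 mm long, lying on the bench; a bystander
- spool: solder spool with red flanges, 60 mm across, 40 mm tall; a bystander
- flux_jar: amber jar, 50 mm across, 60 mm tall; a bystander
- meter: yellow handheld multimeter, 130 x 70 x 36 mm, lying flat; a bystander
Mind the look-alikes: they are no part of the job. What is shaped like the tester but orange or red is not meant.

How it is judged:
On the way, in this order (a step that is already met when the one before it is completed fails the run):
1. the blue cover is lifted clear of the bench in the gripper (height (world z) of cover above 0.04 m and contact force between cover and the fingers above 2 N), for 0.2 s.
2. the cover's knuckle is between the tester's knuckles with the holes lined up, the cover level and pointing away from the tester (x of cover_knuckle in the frame of tester_hinge between -0.0035 and 0.0035 m and z of cover_knuckle in the frame of tester_hinge between -0.0035 and 0.0035 m and y of cover_knuckle in the frame of tester_hinge between -0.006 and 0.006 m and angle between the y axis of cover and the y axis of tester, either way round below 0.08 rad and angle between cover's own z axis and vertical below 0.15 rad and x of cover in the frame of tester_hinge below -0.05 m and contact force between cover and the fingers above 2 N), for 0.3 s.
At the end, for the whole second after the job is handed in: Cover gripped (>2 N), still, over 90 mm up: its knuckle centre within 3.5 mm of the tester's hinge axis in height and depth, 6 mm along it; parallel within 0.08 rad, level within 0.15 rad, sticking out away from the tester; under 2 N between cover and tester (all of step 2 and contact force between cover and tester below 2 N and linear speed of cover below 0.02 m/s and height (world z) of cover above 0.09 m); the arm keeps its last pose, push and grip.
It fails at once if the yellow cover, the pin or another bystander moved more than 30 mm (distance of any of other_cover, hinge_pin, cup, screwdriver, spool, flux_jar, meter from where it was at the start of the episode above 0.03 m).
It fails at once if the cover is rammed against the tester with over 30 N (contact force between cover and tester above 30 N).
It also fails if it takes over 35 s, if anything falls off the work surface, if the arm or the gripper's body presses on something with over 40 N, if the wrist force passes 120 N, or if a joint passes its speed limit or range.

### The arm

A 6-joint arm with a two-finger parallel gripper is mounted at the origin on the work surface. World frame = base frame: x ahead of the robot, y to its left, z up, the work surface at z = 0. Lengths are in m, angles in rad, forces in N, time in s.
With the tool pointing down it reaches from about 0.35 to 0.975 m from the base axis. Payload 4.9 kg.
Tool frame: the origin (TCP) lies on the front face of the gripper's body, between the roots of the fingers; the fingertips stand 73 mm ahead of it and the grasp point (between the pads) lies 54 mm ahead of it; z points along the fingers, y is the line along which they close (so a half turn about z gives the same grasp; the last joint's range is limited). The gripper opens to 85 mm and grips with 20 to 120 N. Pads are 22 mm wide; open, the fingers measure 114 mm over their backs; the gripper's body (76 mm by 85 mm) begins 54 mm behind the grasp point. The pads swing forward as they close: fully open they stand 13 mm farther back than shut.
Start: joints at [-1.237, 0.053, 1.613, -0, 1.476, -0.119], TCP at [0.273, -0.562, 0.304] pointing down, gripper open.
Joint ranges: [-3.01, 3.01], [-1.01, 2.22], [0.06, 2.58], [-1.02, 4.17], [0.09, 2.62], [-3.14, 3.14]. Speed limits (rad/s): [2.57, 2.57, 3.14, 3.14, 3.14, 3.14].

### API

Orientations are given as a rotation vector (axis times angle).
In Python, from station import status, imaging, order gives the robot as it stands.
- The arm moves only by the tool arm_command, never from a script. Its argument "increments" is a list of rows, each an object with "slide": the shift along the tool's x, y, z in m, a list of three; "spin": the turn about the tool's z in degrees; "gripper": the opening, from -1 (shut) to 1 (fully open). In form: [{"slide": [x, y, z], "spin": spin, "gripper": gripper}, ...]. A call has 1 to 8 rows; each row is the pose to reach, as a shift and turn from the pose commanded when the call began, along the tool's axes at that moment; what a row does not reach only later rows make up. A row lasts 1/12 s, in which the tool goes at most 41.7 mm and 7.16 degrees, less where a joint would pass 70% of its speed; a pose out of reach is approached as far as the arm can. A call with a gripper value outside its range is refused whole. The fingers move at their own pace and stop on an object; "newtons" is the grip in N (left out, the last holds). Time passes only in rows, so rows that repeat a pose let the fingers close. It gives the time, the measured TCP pose, the force, the opening and the grip force at its end, in the units of the state.
- status.get_obs(): the state, without advancing time (a new reading comes with each control period).
- imaging.get_image(name): name is "scene" or "top" or "wrist"; returns a dict with "frame" (384x512x3 uint8, red, green, blue), "vfov" (degrees; the focal length in pixels is half the picture's height over the tangent of half this angle, whatever the lens; pixels are square), "cx", "cy" (the principal point, pixels), "k1" (the pictures are not rectified: a ray, as slopes to the right and down, at radius r is drawn at 1 + k1 r^2 times it, then the intrinsics apply), "view" (4x4, takes a point from world to camera coordinates); the wrist camera has in their place "mount" (4x4, takes a point from camera to tool coordinates, whose origin is the TCP and whose axes are the flange's). Camera axes: x right, y up, looking along -z (the intrinsics and any distortion apply to the point x, -y, -z); pixel columns grow to the right and rows downward; lengths in m; the calibration is good to about 2 mm. A picture is of the moment at which its call begins: read the wrist's pose just before it. There is no depth.
- order.finish_job(): hands the job in; it is judged then, once.
The state is a dict: "t": time; "q": joint angles; "dq": joint speeds; "effort": joint torques, N m; "tool_pos": TCP position; "tool_rot": TCP orientation; "contact_force": force on the tool from outside, world axes, zero at the start; "wrist_torque": the same for the moment, N m; "opening": finger opening in m; "grip_force": force on a finger pad.
Only numpy, scipy, OpenCV 4.12 (cv2) and the standard library are available. Lean on these libraries where they do the work, as an engineer would, in place of code of your own. Each camera call takes 0.05 s, during which the arm holds its last target. There are 200 camera calls.

## Working session

There is one attempt and no reset: what is moved stays moved. The work goes in short steps, Python scripts to look and compute and a tool call to move; the robot and the scene stay as the last step left them, time stands still between calls to the robot, and variables do not carry over. Pictures are saved under pics/ and viewed, at most 10 in all, crops included, and the job is handed in when it is done.

Besides the shell and the picture viewer there is one more tool, called after ">>>" as name([rows], argument=value, ...), one row to a line, values as JSON. arm_command: Moves the arm, as the interface text tells. Its arguments: {"type":"object","properties":{"increments":{"type":"array","items":{"type":"object","properties":{"slide":{"type":"array","items":{"type":"number"}},"spin":{"type":"number"},"gripper":{"type":"number"}}}},"newtons":{"type":"number"}},"required":["increments"]}

```bash
mkdir -p pics; ls; cat > h.py <<'E'
import numpy as np, cv2, pickle
from scipy.spatial.transform import Rotation as R
from station import status, imaging, order
def grab(n,save=None):
    o=status.get_obs(); im=imaging.get_image(n); im['obs']=o
    if 'mount' in im and im['mount'] is not None:
        T=np.eye(4);T[:3,:3]=R.from_rotvec(o['tool_rot']).as_matrix();T[:3,3]=o['tool_pos']
        im['c2w']=T@np.array(im['mount'])
    else: im['c2w']=np.linalg.inv(np.array(im['view']))
    if save: cv2.imwrite('pics/%s.png'%save,im['frame'][:,:,::-1]); pickle.dump(im,open('pics/%s.pkl'%save,'wb'))
    return im
def K(im):
    f=im['frame'].shape[0]/2/np.tan(np.radians(im['vfov'])/2)
    return np.array([[f,0,im['cx']],[0,f,im['cy']],[0,0,1.]])
def rays(im,px):
    u=cv2.undistortPoints(np.array(px,float).reshape(-1,1,2),K(im),np.array([im['k1'],0,0,0.])).reshape(-1,2)
    d=np.c_[u[:,0],-u[:,1],-np.ones(len(u))]@im['c2w'][:3,:3].T
    return im['c2w'][:3,3],d/np.linalg.norm(d,axis=1)[:,None]
def onz(im,px,z):
    o,d=rays(im,px); return o+d*((z-o[2])/d[:,2])[:,None]
def proj(im,P):
    c=np.linalg.inv(im['c2w']); p=np.atleast_2d(P)@c[:3,:3].T+c[:3,3]
    p=p*[1,-1,-1]
    return cv2.projectPoints(p,np.zeros(3),np.zeros(3),K(im),np.array([im['k1'],0,0,0.]))[0].reshape(-1,2)
E
python3 - <<'E'
from h import *
for n in('scene','top','wrist'):
    im=grab(n,n+'0'); print(n,im['vfov'],im['k1'],im['cx'],im['cy'],im['c2w'].round(3).tolist())
a=[cv2.imread('pics/%s0.png'%n) for n in('scene','top')]
print(status.get_obs())
E
```

```text
pics
scene 50.1152795672797 0.04380998797833358 254.35972404368994 187.14710973910917 [[-0.748, -0.41, 0.522, 1.121], [0.663, -0.469, 0.583, 0.703], [0.005, 0.783, 0.623, 0.804], [0.0, 0.0, 0.0, 1.0]]
top 52.44472695964912 -0.026126397409317867 250.1308651243229 195.32869001428233 [[0.017, 0.996, -0.09, 0.392], [-1.0, 0.018, 0.007, 0.032], [0.009, 0.09, 0.996, 1.273], [0.0, 0.0, 0.0, 1.0]]
wrist 63.69683462389694 -0.0774083978778542 256.5659909359315 185.04990566721077 [[0.438, 0.85, 0.292, 0.35], [-0.899, 0.415, 0.14, -0.525], [-0.002, -0.323, 0.946, 0.372], [0.0, 0.0, 0.0, 1.0]]
{'t': 0.15, 'q': array([-1.23696760e+00,  5.32280059e-02,  1.61398434e+00,  1.78604486e-05,
        1.47599408e+00, -1.19033687e-01]), 'dq': array([-0.00126589, -0.00285905, -0.00323505,  0.0004612 , -0.00027324,
        0.00111632]), 'effort': array([ 3.32001046e-04, -3.94243133e+01, -3.70721054e+01, -1.46302491e-04,
        4.66627927e-03,  3.51460514e-06]), 'tool_pos': array([ 0.27332582, -0.56165402,  0.30292777]), 'tool_rot': array([-3.05983494e+00, -7.04928275e-01,  2.43829860e-04]), 'contact_force': array([ 0.25638771, -0.11260596,  0.59992137]), 'wrist_torque': array([-0.00547133, -0.02884921, -0.01006938]), 'grip_force': 0.0, 'opening': 0.08547210846108927}
```

View pics/top0.png

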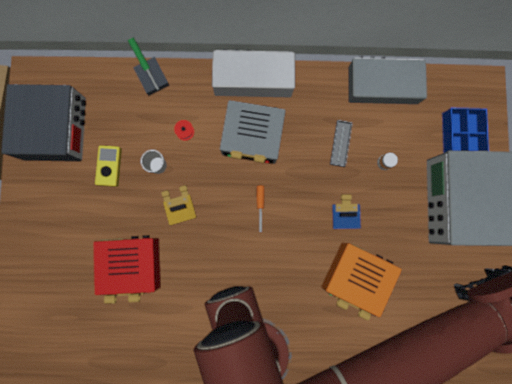

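View pics/scene0.png

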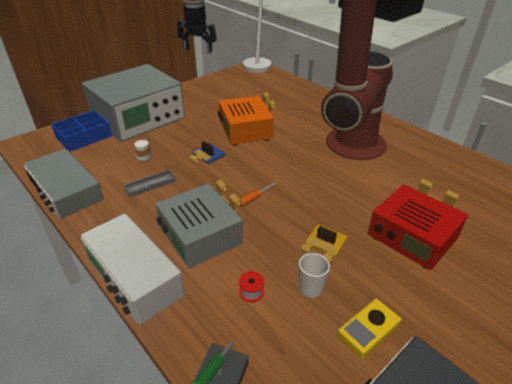

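The top view shows the blue cover at (347,212) with its brass knuckle above it at (347,200), and the grey tester at (253,130) with knuckles at (236,155) and (261,158). The scene view agrees. Next: coarse positions, then a wrist-camera look.

```bash
cat >> h.py <<'E'
def load(n): return pickle.load(open('pics/%s.pkl'%n,'rb'))
def blobs(im,lo,hi,box=None,amin=15):
    hsv=cv2.cvtColor(im['frame'],cv2.COLOR_RGB2HSV); m=cv2.inRange(hsv,np.array(lo),np.array(hi))
    if box:
        k=np.zeros_like(m);k[box[1]:box[3],box[0]:box[2]]=255;m&=k
    cs=cv2.findContours(m,cv2.RETR_EXTERNAL,cv2.CHAIN_APPROX_NONE)[0]
    return [(cv2.contourArea(c),cv2.minAreaRect(c),c) for c in sorted(cs,key=cv2.contourArea,reverse=True) if cv2.contourArea(c)>=amin]
BLUE=((105,120,40),(125,255,255)); BRASS=((15,110,80),(28,255,255))
E
python3 - <<'E'
from h import *
im=load('top0')
for nm,c,b,z in(('blue',BLUE,(310,180,380,245),.012),('brassC',BRASS,(310,180,380,245),.02),('brassT',BRASS,(215,140,285,170),.125),('dark',((0,0,0),(179,255,45)),(325,190,370,235),.045)):
    for a,r,_ in blobs(im,*c,b,8): print(nm,a,np.round(r,1) if 0 else r,onz(im,[r[0]],z).round(3),onz(im,cv2.boxPoints(r),z).round(3).tolist())
for p in[(236,155),(347,212)]:
    print(im['frame'][p[1],p[0]])
E
```

```text
blue 323.0 ((346.0, 216.0), (22.0, 26.0), 90.0) [[ 0.444 -0.29   0.012]] [[0.479, -0.247, 0.012], [0.481, -0.332, 0.012], [0.409, -0.332, 0.012], [0.408, -0.247, 0.012]]
brassC 218.5 ((346.0, 201.5), (20.0, 17.0), 0.0) [[ 0.491 -0.288  0.02 ]] [[0.463, -0.255, 0.02], [0.518, -0.255, 0.02], [0.519, -0.321, 0.02], [0.464, -0.32, 0.02]]
brassT 141.0 ((246.69813537597656, 156.8605499267578), (36.79551696777344, 7.539012432098389), 9.865806579589844) [[0.611 0.036 0.125]] [[0.608, 0.092, 0.125], [0.631, 0.088, 0.125], [0.614, -0.02, 0.125], [0.591, -0.017, 0.125]]
dark 29.5 ((347.5, 214.0), (2.0, 15.0), 90.0) [[ 0.449 -0.286  0.045]] [[0.452, -0.262, 0.045], [0.453, -0.31, 0.045], [0.447, -0.31, 0.045], [0.446, -0.262, 0.045]]
[160 136  79]
[61 64 75]
```

>>> arm_command([
  {"slide": [0.274, -0.171, 0], "spin": -64, "gripper": 1},
  {"slide": [0.274, -0.171, 0], "spin": -64, "gripper": 1},
  {"slide": [0.274, -0.171, 0], "spin": -64, "gripper": 1},
  {"slide": [0.274, -0.171, 0], "spin": -64, "gripper": 1},
  {"slide": [0.274, -0.171, 0], "spin": -64, "gripper": 1},
  {"slide": [0.274, -0.171, 0.08], "spin": -64, "gripper": 1},
  {"slide": [0.274, -0.171, 0.08], "spin": -64, "gripper": 1},
  {"slide": [0.274, -0.171, 0.08], "spin": -64, "gripper": 1},
])

```text
t: 0.82
tool_pos: [0.4393, -0.297, 0.2321]
tool_rot: [2.341, 2.093, 0.0]
contact_force: [1.2, -0.3, -0.3]
opening: 0.0854
grip_force: 0.0
```

>>> arm_command([
  {"slide": [0, 0, 0], "spin": 0, "gripper": 1},
  {"slide": [0, 0, 0], "spin": 0, "gripper": 1},
  {"slide": [0, 0, 0], "spin": 0, "gripper": 1},
])

```text
t: 1.07
tool_pos: [0.4387, -0.2989, 0.2327]
tool_rot: [2.348, 2.086, -0.001]
contact_force: [-0.5, -0.4, 1.0]
opening: 0.0854
grip_force: 0.0
```

```bash
python3 - <<'E'
from h import *
im=grab('wrist','w1'); o=im['obs']; print(o['tool_pos'],R.from_rotvec(o['tool_rot']).as_matrix().round(3).tolist(),o['q'].round(2),o['t'])
for nm,c,z in(('blue',BLUE,.012),('brass',BRASS,.011)):
    for a,r,_ in blobs(im,*c,None,60): print(nm,a,r,onz(im,[r[0]],z).round(4),onz(im,cv2.boxPoints(r),z).round(4).tolist())
E
```

```text
[ 0.43865013 -0.29886301  0.23266838] [[0.118, 0.993, 0.0], [0.993, -0.118, -0.001], [-0.001, 0.0, -1.0]] [-0.74 -0.12  1.9  -0.    1.36 -0.62] 1.0667
blue 5123.0 ((261.50994873046875, 157.57000732421875), (88.67119598388672, 83.15575408935547), 81.8698959350586) [[ 0.4465 -0.2875  0.012 ]] [[0.4068, -0.2462, 0.012], [0.4836, -0.2445, 0.012], [0.4894, -0.3319, 0.012], [0.4054, -0.3349, 0.012]]
brass 17067.0 ((70.5, 233.5), (141.0, 195.0), 0.0) [[ 0.2311 -0.3466  0.011 ]] [[0.079, -0.4772, 0.011], [0.1892, -0.2332, 0.011], [0.3347, -0.2529, 0.011], [0.2751, -0.4867, 0.011]]
brass 2777.0 ((308.076416015625, 153.32315063476562), (70.4432601928711, 59.4075927734375), 82.40535736083984) [[ 0.4915 -0.2887  0.011 ]] [[0.4618, -0.2555, 0.011], [0.517, -0.2544, 0.011], [0.5235, -0.3243, 0.011], [0.4642, -0.3256, 0.011]]
```

View pics/w1.png

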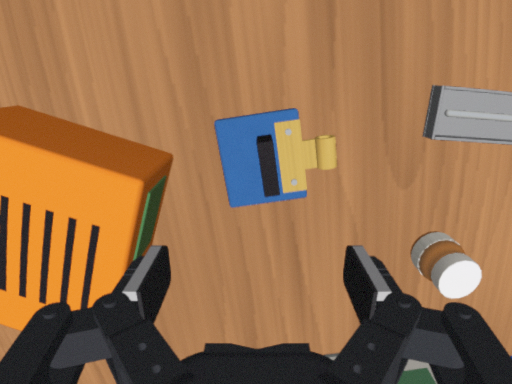

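The wrist view shows the blue plate at about (260,158), the rib at (268,165) and the knuckle at (326,152), pointing right (about +x). I'll fit the plate edges.

```bash
cat >> h.py <<'E'
def plate(im,box):
    hsv=cv2.cvtColor(im['frame'],cv2.COLOR_RGB2HSV)
    m=cv2.inRange(hsv,*map(np.array,BLUE))|cv2.inRange(hsv,*map(np.array,BRASS))|cv2.inRange(hsv,np.array((0,0,0)),np.array((179,255,50)))
    k=np.zeros_like(m);k[box[1]:box[3],box[0]:box[2]]=255;m&=k
    m=cv2.morphologyEx(m,cv2.MORPH_CLOSE,np.ones((5,5)))
    c=max(cv2.findContours(m,cv2.RETR_EXTERNAL,cv2.CHAIN_APPROX_NONE)[0],key=cv2.contourArea).reshape(-1,2)
    return m,c
E
python3 - <<'E'
from h import *
im=load('w1'); m,c=plate(im,(195,90,350,225))
W=onz(im,c.astype(float),.012)[:,:2]
# iterative: yaw from long straight edges
lab=cv2.approxPolyDP(c.reshape(-1,1,2),4,True).reshape(-1,2)
print(lab.tolist()); print(onz(im,lab.astype(float),.012).round(4).tolist(), im['c2w'][:3,3])
d=blobs(im,(0,0,0),(179,255,50),(240,120,290,210))[0]; print(d[1],onz(im,cv2.boxPoints(d[1]),.045).round(4).tolist())
c2=np.roll(lab,-1,0)
for a,b in zip(lab,c2):
    if np.linalg.norm(b-a)<15: continue
    t=(b-a)/np.linalg.norm(b-a); n=np.array([-t[1],t[0]]); s=(c-a)@t
    k=(abs((c-a)@n)<3)&(s>5)&(s<np.linalg.norm(b-a)-5)
    v=cv2.fitLine(W[k].astype(np.float32),cv2.DIST_HUBER,0,1e-5,1e-5).ravel()
    print(a,b,'dir',np.degrees(np.arctan2(v[1],v[0])).round(2),'pt',v[2:].round(4))
E
```

```text
[[345, 134], [303, 137], [301, 124], [309, 120], [303, 119], [303, 112], [297, 115], [295, 104], [293, 109], [259, 114], [250, 107], [242, 117], [232, 117], [231, 110], [231, 117], [222, 120], [212, 116], [231, 206], [271, 200], [277, 205], [278, 199], [304, 196], [311, 179], [306, 171], [333, 169], [338, 161], [344, 162], [346, 178], [349, 151], [336, 152], [336, 141], [346, 141]]
[[0.5275, -0.2738, 0.012], [0.4876, -0.2722, 0.012], [0.4866, -0.2598, 0.012], [0.4943, -0.2569, 0.012], [0.4888, -0.2554, 0.012], [0.4893, -0.249, 0.012], [0.4836, -0.2511, 0.012], [0.4826, -0.241, 0.012], [0.4804, -0.2452, 0.012], [0.4488, -0.2462, 0.012], [0.4413, -0.2389, 0.012], [0.4329, -0.247, 0.012], [0.4237, -0.2459, 0.012], [0.4237, -0.2395, 0.012], [0.4228, -0.2458, 0.012], [0.4141, -0.2475, 0.012], [0.4054, -0.2428, 0.012], [0.4101, -0.334, 0.012], [0.4511, -0.3322, 0.012], [0.4565, -0.3383, 0.012], [0.4582, -0.3319, 0.012], [0.4845, -0.3318, 0.012], [0.4926, -0.3147, 0.012], [0.4882, -0.3059, 0.012], [0.5147, -0.307, 0.012], [0.5199, -0.2994, 0.012], [0.5257, -0.3011, 0.012], [0.5272, -0.3177, 0.012], [0.5309, -0.2907, 0.012], [0.5183, -0.2903, 0.012], [0.5187, -0.2795, 0.012], [0.5282, -0.2806, 0.012]] [ 0.44987945 -0.21601504  0.30167764]
((267.4672546386719, 165.00436401367188), (59.34150314331055, 13.877189636230469), 82.40535736083984) [[0.4449, -0.2609, 0.045], [0.4564, -0.2607, 0.045], [0.458, -0.3135, 0.045], [0.4457, -0.3138, 0.045]]
[345 134] [303 137] dir 5.15 pt [ 0.5083 -0.2724]
[293 109] [259 114] dir 3.68 pt [ 0.4636 -0.2455]
[212 116] [231 206] dir -88.48 pt [ 0.408  -0.2848]
[231 206] [271 200] dir 2.41 pt [ 0.4268 -0.3335]
[278 199] [304 196] dir 0.74 pt [ 0.4718 -0.3322]
[304 196] [311 179] dir 45.32 pt [ 0.4887 -0.3235]
[306 171] [333 169] dir -15.46 pt [ 0.5014 -0.3054]
[344 162] [346 178] dir 71.37 pt [ 0.5272 -0.3091]
[346 178] [349 151] dir -87.44 pt [ 0.5283 -0.3048]
```

>>> arm_command([
  {"slide": [0.0115, 0.013, 0.03], "spin": -8.3, "gripper": -0.1},
  {"slide": [0.0115, 0.013, 0.06], "spin": -8.3, "gripper": -0.1},
  {"slide": [0.0115, 0.013, 0.08], "spin": -8.3, "gripper": -0.1},
  {"slide": [0.0115, 0.013, 0.1], "spin": -8.3, "gripper": -0.1},
  {"slide": [0.0115, 0.013, 0.1], "spin": -8.3, "gripper": -0.1},
  {"slide": [0.0115, 0.013, 0.1], "spin": -8.3, "gripper": -0.1},
])

```text
t: 1.62
tool_pos: [0.4524, -0.2898, 0.1326]
tool_rot: [-2.193, -2.248, 0.0]
contact_force: [0.9, -0.4, 0.7]
opening: 0.0378
grip_force: 0.0
```

```bash
python3 - <<'E'
from h import *
im=grab('wrist','w2'); o=im['obs']; print(o['tool_pos'],R.from_rotvec(o['tool_rot']).as_matrix().round(3).tolist(),o['opening'],o['t'])
for p in([.453,-.289,.045],[.408,-.289,.012],[.510,-.289,.021]): print(proj(im,p).round(1))
E
```

```text
[ 0.45235136 -0.28982558  0.13257   ] [[-0.025, 1.0, -0.001], [1.0, 0.025, 0.0], [0.0, -0.001, -1.0]] 0.03784970665985346 1.6167
[[255.1 233.4]]
[[188.  208.4]]
[[343.5 217.6]]
```

View pics/w2.png

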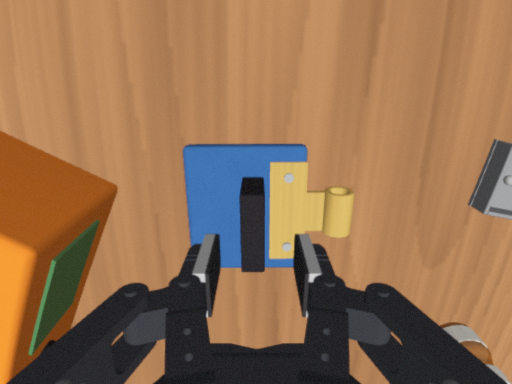

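The rib (252,230) sits centred between the pads, and the plate is square to the tool. Descend and grip.

>>> arm_command([
  {"slide": [0, 0, 0.02], "spin": 0, "gripper": -0.1},
  {"slide": [0, 0, 0.04], "spin": 0, "gripper": -0.1},
  {"slide": [0, 0, 0.04], "spin": 0, "gripper": -0.1},
  {"slide": [0, 0, 0.04], "spin": 0, "gripper": -1},
  {"slide": [0, 0, 0.04], "spin": 0, "gripper": -1},
  {"slide": [0, 0, 0.04], "spin": 0, "gripper": -1},
  {"slide": [0, 0, 0.04], "spin": 0, "gripper": -1},
  {"slide": [0, 0, 0.04], "spin": 0, "gripper": -1},
], newtons=60)

```text
t: 2.33
tool_pos: [0.4539, -0.2899, 0.0948]
tool_rot: [2.189, 2.248, -0.0]
contact_force: [-1.0, 0.6, 6.4]
opening: 0.0126
grip_force: 63.3
```

>>> arm_command([
  {"slide": [0, 0, 0], "spin": 0, "gripper": -1},
  {"slide": [0, 0, 0], "spin": 0, "gripper": -1},
  {"slide": [0, 0, 0], "spin": 0, "gripper": -1},
])

```text
t: 2.58
tool_pos: [0.4539, -0.2899, 0.0948]
tool_rot: [2.189, 2.249, -0.0]
contact_force: [-1.8, -0.3, 5.9]
opening: 0.0125
grip_force: 63.3
```

>>> arm_command([
  {"slide": [0, 0, -0.02], "spin": 0, "gripper": -1},
  {"slide": [0, 0, -0.05], "spin": 0, "gripper": -1},
  {"slide": [0, 0, -0.08], "spin": 0, "gripper": -1},
  {"slide": [0, 0, -0.11], "spin": 0, "gripper": -1},
  {"slide": [0, 0, -0.13], "spin": 0, "gripper": -1},
  {"slide": [0, 0, -0.145], "spin": 0, "gripper": -1},
  {"slide": [0, 0, -0.145], "spin": 0, "gripper": -1},
  {"slide": [0, 0, -0.145], "spin": 0, "gripper": -1},
])

```text
t: 3.25
tool_pos: [0.4529, -0.2887, 0.2377]
tool_rot: [2.19, 2.25, 0.0]
contact_force: [-0.7, 0.2, -3.7]
opening: 0.0133
grip_force: 62.0
```

>>> arm_command([
  {"slide": [0.03, 0.001, 0], "spin": 2, "gripper": -1},
  {"slide": [0.065, 0.002, 0], "spin": 4, "gripper": -1},
  {"slide": [0.1, 0.003, 0], "spin": 6, "gripper": -1},
  {"slide": [0.135, 0.004, 0], "spin": 8, "gripper": -1},
  {"slide": [0.17, 0.005, 0], "spin": 9, "gripper": -1},
  {"slide": [0.205, 0.006, 0], "spin": 10.4, "gripper": -1},
  {"slide": [0.24, 0.007, 0], "spin": 10.4, "gripper": -1},
  {"slide": [0.275, 0.008, 0], "spin": 10.4, "gripper": -1},
])

```text
t: 3.92
tool_pos: [0.4519, -0.0118, 0.2347]
tool_rot: [-2.384, -2.041, 0.003]
contact_force: [1.1, 0.3, -4.4]
opening: 0.0128
grip_force: 61.8
```

>>> arm_command([
  {"slide": [0, 0, 0], "spin": 0, "gripper": -1},
  {"slide": [0, 0, 0], "spin": 0, "gripper": -1},
  {"slide": [0, 0, 0], "spin": 0, "gripper": -1},
  {"slide": [0, 0, 0], "spin": 0, "gripper": -1},
])

```text
t: 4.25
tool_pos: [0.453, -0.0144, 0.2362]
tool_rot: [-2.387, -2.041, 0.002]
contact_force: [-0.9, 0.6, -3.3]
opening: 0.013
grip_force: 61.8
```

```bash
python3 - <<'E'
from h import *
im=grab('wrist','w3'); o=im['obs']; print(o['tool_pos'],R.from_rotvec(o['tool_rot']).as_matrix().round(3).tolist(),o['opening'],o['t'])
print(proj(im,[[.61,.036,.12]]))
E
```

```text
[ 0.45303227 -0.01439554  0.23622215] [[0.155, 0.988, -0.002], [0.988, -0.155, 0.0], [-0.0, -0.002, -1.0]] 0.013033044378596691 4.25
[[494.97060834 101.9830729 ]]
```

View pics/w3.png

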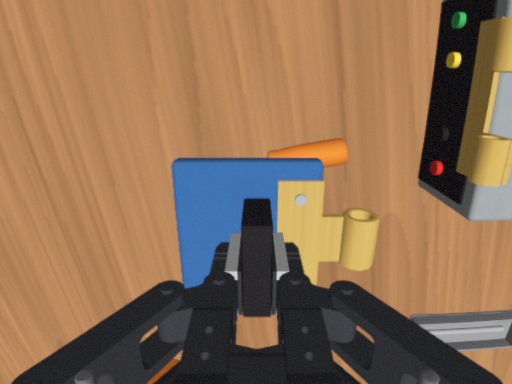

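Hinge tubes are at (490,40) and (487,160), near the prediction. The held cover's knuckle is at (360,238). Move closer for a clear view of both.

>>> arm_command([
  {"slide": [0.02, 0.02, 0], "spin": 0, "gripper": -1},
  {"slide": [0.04, 0.04, 0], "spin": 0, "gripper": -1},
  {"slide": [0.04, 0.05, 0], "spin": 0, "gripper": -1},
  {"slide": [0.04, 0.05, 0], "spin": 0, "gripper": -1},
  {"slide": [0.04, 0.05, 0], "spin": 0, "gripper": -1},
  {"slide": [0.04, 0.05, 0], "spin": 0, "gripper": -1},
  {"slide": [0.04, 0.05, 0], "spin": 0, "gripper": -1},
])

```text
t: 4.88
tool_pos: [0.5083, 0.0175, 0.237]
tool_rot: [-2.387, -2.041, 0.001]
contact_force: [0.8, 0.0, -3.3]
opening: 0.0126
grip_force: 61.8
```

```bash
python3 - <<'E'
from h import *
im=grab('wrist','w4'); o=im['obs']; print(o['tool_pos'],R.from_rotvec(o['tool_rot']).as_matrix().round(3).tolist(),o['opening'],o['t'])
cv2.imwrite('pics/w4c.png',cv2.resize(im['frame'][0:300,240:512,::-1],None,fx=2,fy=2,interpolation=cv2.INTER_CUBIC))
E
```

```text
[0.50833569 0.01748224 0.23702971] [[0.155, 0.988, -0.001], [0.988, -0.155, 0.0], [-0.0, -0.001, -1.0]] 0.012620466396153556 4.8833
```

View pics/w4c.png

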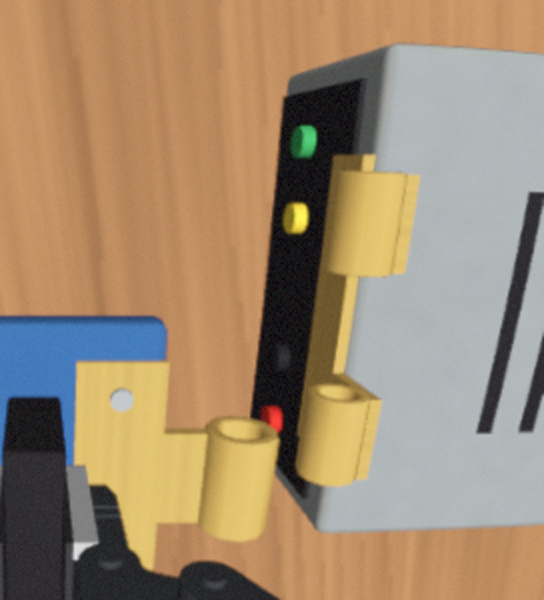

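The crop shows tester tubes around crop (365,222) and (335,432), the cover knuckle at (238,480), and its end hole at (243,432). I'll extract the edges sub-pixel.

```bash
python3 - <<'E'
from h import *
im=load('w4'); hsv=cv2.cvtColor(im['frame'],cv2.COLOR_RGB2HSV)
g=cv2.GaussianBlur(hsv[:,:,2],(3,3),0).astype(int)
for r in (96,110,124): print(r,'sat',hsv[r,395:460,1].tolist(),'\n V',g[r,395:460].tolist())
for r in (205,220,232): print(r,'sat',hsv[r,380:435,1].tolist(),'\n V',g[r,380:435].tolist())
for r in (225,240,255): print(r,'sat',hsv[r,330:385,1].tolist())
E
```

```text
96 sat [162, 36, 48, 47, 43, 43, 90, 59, 71, 138, 151, 142, 153, 155, 148, 149, 151, 144, 144, 146, 141, 143, 141, 140, 143, 138, 139, 139, 134, 136, 134, 131, 131, 131, 130, 126, 130, 126, 125, 123, 125, 126, 127, 130, 125, 131, 135, 133, 129, 127, 126, 130, 125, 92, 15, 10, 12, 11, 12, 14, 12, 11, 14, 14, 14] 
 V [25, 24, 22, 23, 22, 21, 20, 24, 41, 72, 99, 110, 113, 120, 131, 142, 151, 160, 169, 176, 183, 189, 194, 200, 205, 210, 215, 219, 221, 223, 223, 224, 224, 225, 226, 227, 228, 229, 230, 230, 231, 230, 229, 228, 227, 222, 213, 210, 217, 223, 224, 224, 221, 209, 193, 186, 185, 185, 185, 185, 185, 185, 186, 186, 185]
110 sat [41, 70, 29, 12, 49, 49, 92, 148, 150, 158, 155, 150, 154, 145, 152, 143, 146, 146, 146, 146, 142, 139, 136, 135, 138, 136, 133, 133, 133, 130, 128, 127, 128, 128, 125, 124, 127, 126, 127, 124, 125, 127, 128, 133, 138, 135, 130, 128, 126, 126, 124, 89, 4, 11, 11, 12, 10, 11, 14, 12, 12, 11, 13, 12, 14] 
 V [37, 22, 23, 23, 23, 22, 33, 60, 91, 107, 112, 119, 129, 141, 151, 162, 173, 181, 187, 193, 199, 204, 209, 213, 216, 219, 222, 224, 225, 225, 226, 227, 
[... 2558 characters left out ...]
6, 134, 133, 133, 134, 128, 129, 129, 126, 127, 126, 127, 124, 127, 127, 124, 126, 125, 127, 129, 135, 137, 149, 138, 96, 44, 85, 223, 31]
240 sat [128, 131, 128, 126, 127, 126, 126, 125, 125, 125, 132, 141, 147, 148, 144, 144, 138, 141, 138, 143, 138, 136, 135, 133, 131, 132, 132, 130, 131, 127, 131, 129, 127, 126, 125, 124, 124, 127, 125, 129, 127, 129, 131, 133, 136, 136, 131, 128, 125, 113, 76, 21, 7, 14, 12]
255 sat [125, 129, 127, 128, 131, 127, 129, 126, 126, 141, 149, 149, 140, 142, 139, 146, 141, 137, 138, 134, 136, 133, 130, 131, 132, 128, 133, 128, 128, 128, 128, 128, 125, 127, 127, 126, 128, 127, 129, 130, 129, 136, 135, 140, 134, 133, 131, 130, 127, 124, 125, 122, 128, 127, 124]
```

```bash
python3 - <<'E'
from h import *
im=load('w4'); print(im['c2w'][:3,3].round(4)); g=cv2.GaussianBlur(cv2.cvtColor(im['frame'],cv2.COLOR_RGB2HSV)[:,:,2],(3,3),0).astype(int)
for r in (225,235,245,255): print('cov row',r,g[r,334:384].tolist())
for c in (359,361,363): print('cov col',c,g[200:275,c].tolist())
for c in (405,408,411): print('low col',c,g[182:250,c].tolist())
for c in (421,425): print('up col',c,g[78:145,c].tolist())
cv2.imwrite('pics/z.png',cv2.resize(im['frame'][75:275,335:455,::-1],None,fx=3,fy=3,interpolation=cv2.INTER_CUBIC))
E
```

```text
[0.5228 0.0998 0.3061]
cov row 225 [222, 224, 226, 226, 226, 226, 226, 219, 197, 169, 157, 162, 170, 178, 184, 190, 195, 201, 206, 211, 216, 220, 222, 223, 223, 224, 225, 225, 226, 226, 227, 228, 229, 230, 231, 231, 230, 230, 229, 228, 227, 224, 218, 200, 153, 84, 37, 24, 21, 19]
cov row 235 [223, 225, 226, 227, 227, 226, 218, 194, 167, 158, 165, 174, 182, 189, 194, 199, 204, 209, 214, 218, 221, 223, 223, 224, 224, 225, 226, 227, 227, 228, 229, 229, 230, 231, 230, 229, 229, 228, 228, 225, 221, 212, 188, 145, 100, 71, 51, 32, 21, 20]
cov row 245 [225, 227, 227, 227, 226, 217, 193, 168, 162, 171, 181, 189, 194, 200, 205, 209, 213, 217, 221, 223, 224, 225, 225, 226, 226, 227, 227, 228, 228, 229, 230, 231, 231, 230, 228, 228, 227, 226, 223, 217, 207, 197, 191, 191, 191, 191, 192, 191, 182, 157]
cov row 255 [226, 227, 227, 226, 217, 193, 170, 167, 176, 186, 193, 198, 202, 206, 210, 214, 218, 221, 224, 225, 225, 225, 226, 226, 227, 227, 227, 229, 229, 230, 230, 230, 229, 228, 228, 227, 224, 218, 209, 198, 189, 183, 181, 181, 185, 189, 192, 195, 197, 198]
cov col 359 [192, 192, 193, 193, 19
[... 2181 characters left out ...]
, 187]
up col 421 [154, 169, 175, 181, 186, 188, 190, 191, 195, 203, 207, 208, 209, 210, 211, 212, 213, 214, 215, 216, 216, 217, 218, 218, 219, 220, 220, 220, 221, 222, 222, 222, 222, 222, 223, 223, 223, 223, 224, 224, 225, 225, 225, 225, 225, 225, 225, 225, 225, 225, 225, 226, 225, 225, 225, 225, 225, 225, 223, 211, 189, 172, 167, 169, 170, 170, 171]
up col 425 [208, 221, 223, 224, 224, 223, 217, 208, 207, 216, 222, 223, 223, 223, 224, 223, 224, 224, 223, 223, 224, 224, 224, 224, 224, 224, 224, 225, 225, 225, 225, 225, 226, 226, 226, 226, 226, 227, 227, 227, 227, 227, 226, 226, 227, 227, 226, 226, 227, 227, 227, 227, 227, 227, 227, 227, 228, 228, 226, 218, 201, 187, 183, 185, 185, 184, 184]
```

View pics/z.png

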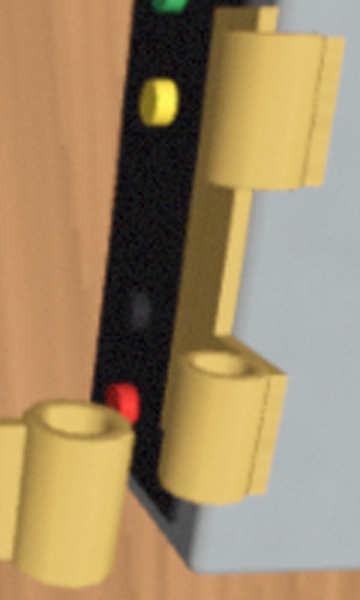

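```bash
cat >> h.py <<'E'
def tang(im,pts,side,z,u,r=.01):
    # rays tangent to horizontal tube (axis dir u, radius r, height z); side=+1 right edge (+n side). returns axis points
    o,d=rays(im,pts); n=np.array([u[1],-u[0],0]); out=[]
    for k in d:
        a,b=k@n,k[2]; m=np.array([-b,a])/np.hypot(a,b); m*=np.sign(m[0])*side # normal in (n,z) plane
        # shift ray by -m*r ; intersect z
        s=(z-(o[2]-m[1]*r))/b
        P=o-n*m[0]*r-np.array([0,0,m[1]*r])+k*s; out.append(P)
    return np.array(out)
E
python3 - <<'E'
from h import *
im=load('w4'); o=im['obs']; T=R.from_rotvec(o['tool_rot']).as_matrix(); u=T[:,0]; p=o['tool_pos']
zk=p[2]-.0838
f=lambda P:((P-p)@T)[:,:2].round(4).tolist()
print('upR',f(tang(im,[(442,96),(439.5,110),(437,124)],1,.12,u)))
print('loR',f(tang(im,[(423.5,205),(421,220),(418.3,232)],1,.12,u)))
print('loL',f(tang(im,[(389,220),(387.2,232)],-1,.12,u)))
print('cvR',f(tang(im,[(378.3,225),(376.9,235),(374.3,245),(372.5,255)],1,zk,u)))
print('cvL',f(tang(im,[(342.7,225),(341.2,235),(340,245),(339,255)],-1,zk,u)))
print('cov hole lip +',f(onz(im,[(361,220.3)],zk+.006)),'end-',f(onz(im,[(357,270.5)],zk+.01)))
print('lo lip +',f(onz(im,[(408,200)],.126)),'end-',f(onz(im,[(402,242.5)],.13)),'up end-',f(onz(im,[(419,138)],.13)))
E
```

```text
upR [[0.0767, 0.101], [0.0686, 0.1008], [0.0603, 0.1007]]
loR [[0.0081, 0.1013], [-0.0026, 0.1015], [-0.0114, 0.1013]]
loL [[-0.0069, 0.1018], [-0.0161, 0.1019]]
cvR [[0.01, 0.0582], [0.0039, 0.0582], [-0.0023, 0.0576], [-0.0087, 0.0574]]
cvL [[0.0066, 0.0595], [0.0003, 0.0592], [-0.0061, 0.0592], [-0.0128, 0.0592]]
cov hole lip + [[0.0137, 0.0567]] end- [[-0.0147, 0.0566]]
lo lip + [[0.012, 0.0983]] end- [[-0.0165, 0.0972]] up end- [[0.0526, 0.0967]]
```

Consistent: shift 33 mm along the hinge, 42.5 mm toward the tester, then about 33 mm down. The tube lengths check out. Align above, then descend part way.

>>> arm_command([
  {"slide": [0.01, 0.012, 0], "spin": 0, "gripper": -1},
  {"slide": [0.02, 0.024, 0], "spin": 0, "gripper": -1},
  {"slide": [0.028, 0.034, 0], "spin": 0, "gripper": -1},
  {"slide": [0.033, 0.0425, 0], "spin": 0, "gripper": -1},
  {"slide": [0.033, 0.0425, 0], "spin": 0, "gripper": -1},
  {"slide": [0.033, 0.0425, 0], "spin": 0, "gripper": -1},
  {"slide": [0.033, 0.0425, 0], "spin": 0, "gripper": -1},
  {"slide": [0.033, 0.0425, 0], "spin": 0, "gripper": -1},
])

```text
t: 5.6
tool_pos: [0.5555, 0.0439, 0.2372]
tool_rot: [-2.387, -2.043, 0.001]
contact_force: [0.1, -0.1, -4.8]
opening: 0.0128
grip_force: 61.8
```

```bash
python3 - <<'E'
from h import *
im=grab('wrist','w5'); o=im['obs']; print(o['tool_pos'],o['tool_rot'],o['contact_force'],o['t'])
s=grab('scene','s5')
a=cv2.resize(im['frame'][60:260,280:440,::-1],None,fx=3,fy=3,interpolation=cv2.INTER_CUBIC)
q=proj(s,[.61,.036,.13])[0].astype(int); print(q)
b=s['frame'][q[1]-25:q[1]+25,q[0]-20:q[0]+20,::-1]; b=cv2.resize(b,(320,400),interpolation=cv2.INTER_CUBIC)
c=np.zeros((600,800,3),np.uint8); c[:600,:480]=a; c[:400,480:]=b; cv2.imwrite('pics/c5.png',c)
E
```

```text
[0.55550754 0.04394083 0.23723077] [-2.38658093e+00 -2.04257191e+00  7.86293775e-04] [ 0.13827339 -0.08797187 -4.75543258] 5.6
[229 189]
```

View pics/c5.png

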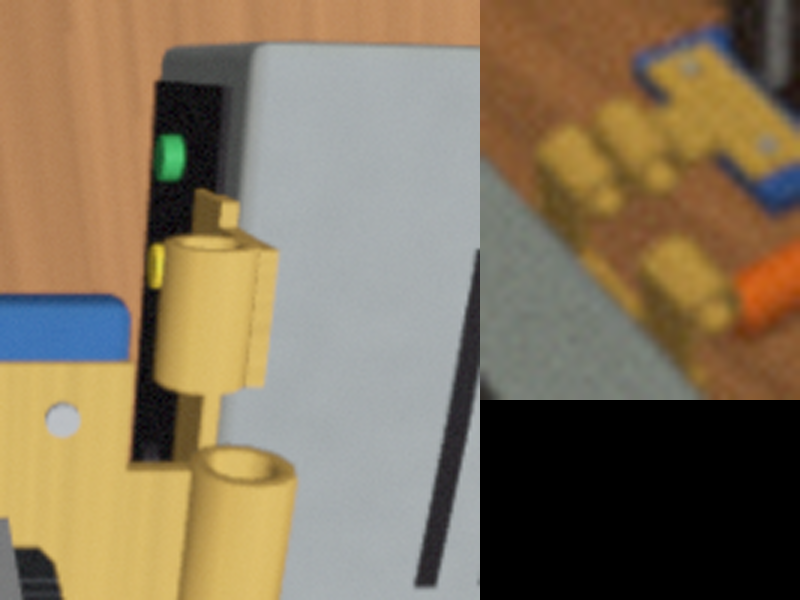

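The knuckle is above the gap, lined up with the upper tube (left tube edges about 160/190 with height parallax). Descend slowly.

>>> arm_command([
  {"slide": [0, 0, 0.005], "spin": 0, "gripper": -1},
  {"slide": [0, 0, 0.01], "spin": 0, "gripper": -1},
  {"slide": [0, 0, 0.014], "spin": 0, "gripper": -1},
  {"slide": [0, 0, 0.018], "spin": 0, "gripper": -1},
  {"slide": [0, 0, 0.02], "spin": 0, "gripper": -1},
  {"slide": [0, 0, 0.022], "spin": 0, "gripper": -1},
  {"slide": [0, 0, 0.022], "spin": 0, "gripper": -1},
  {"slide": [0, 0, 0.022], "spin": 0, "gripper": -1},
])

```text
t: 6.37
tool_pos: [0.5561, 0.0442, 0.2153]
tool_rot: [-2.386, -2.043, 0.0]
contact_force: [0.3, 0.3, -3.8]
opening: 0.0125
grip_force: 61.8
```

>>> arm_command([
  {"slide": [0, 0, 0.003], "spin": 0, "gripper": -1},
  {"slide": [0, 0, 0.006], "spin": 0, "gripper": -1},
  {"slide": [0, 0, 0.009], "spin": 0, "gripper": -1},
  {"slide": [0, 0, 0.0115], "spin": 0, "gripper": -1},
  {"slide": [0, 0, 0.0115], "spin": 0, "gripper": -1},
  {"slide": [0, 0, 0.0115], "spin": 0, "gripper": -1},
  {"slide": [0, 0, 0.0115], "spin": 0, "gripper": -1},
  {"slide": [0, 0, 0.0115], "spin": 0, "gripper": -1},
])

```text
t: 7.03
tool_pos: [0.5562, 0.0442, 0.2041]
tool_rot: [2.386, 2.043, 0.0]
contact_force: [0.1, -0.3, -3.6]
opening: 0.0125
grip_force: 61.8
```

```bash
python3 - <<'E'
from h import *
im=grab('wrist','w6'); o=im['obs']; print(o['tool_pos'],o['tool_rot'],o['contact_force'],o['wrist_torque'].round(2),o['t'])
s=grab('scene','s6')
a=cv2.resize(im['frame'][80:280,290:420,::-1],None,fx=3,fy=3,interpolation=cv2.INTER_CUBIC)
b=s['frame'][160:220,205:255,::-1]; b=cv2.resize(b,(400,480),interpolation=cv2.INTER_CUBIC)
c=np.zeros((600,800,3),np.uint8); c[:600,:390]=a; c[:480,400:]=b; cv2.imwrite('pics/c6.png',c)
E
```

```text
[0.55619373 0.04423581 0.20409275] [2.38618422e+00 2.04308263e+00 4.41541502e-04] [ 0.08772381 -0.31843007 -3.58450829] [ 0.03 -0.08  0.  ] 7.0333
```

View pics/c6.png

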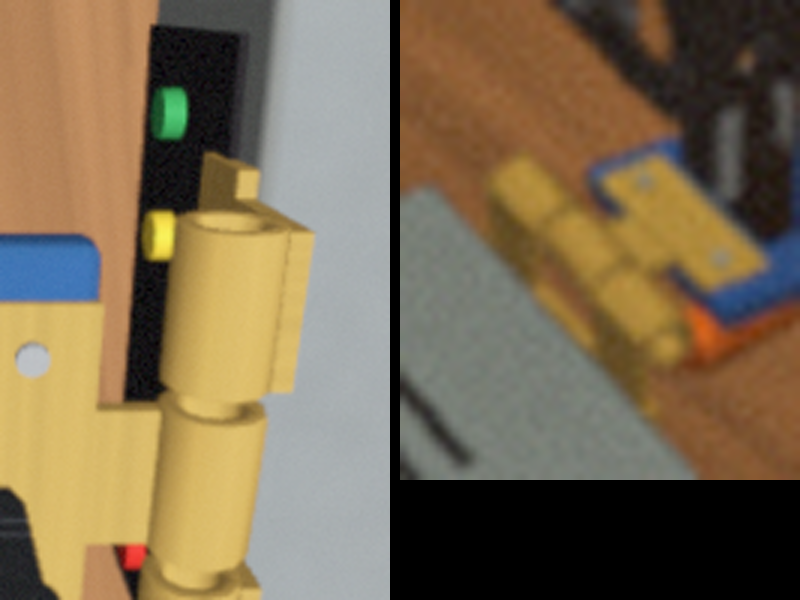

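The scene and wrist views show the three tubes in one row with gaps on both sides, and the force is just the cover's weight. Check height and depth with cross-profiles in both views.

```bash
python3 - <<'E'
from h import *
for nm in('s6','w6'):
    im=load(nm); o=im['obs']; T=R.from_rotvec(o['tool_rot']).as_matrix(); u=T[:,0]
    H=o['tool_pos']+T@np.array([0,.0587,.0838]); print(nm,H.round(4))
    g=cv2.GaussianBlur(im['frame'],(3,3),0).astype(np.float32)
    A=[proj(im,H+u*s)[0] for s in(-.05,.05)]; t=(A[1]-A[0])/np.linalg.norm(A[1]-A[0]); n=np.array([-t[1],t[0]])
    sc=np.linalg.norm(proj(im,H+u*.01)[0]-proj(im,H)[0]); w=1.0 if nm=='w6' else .5
    print('px/cm along',sc.round(2),'n',n.round(2),'up1cm->',(proj(im,H+[0,0,.01])[0]-proj(im,H)[0])@n,'fwd1cm->',(proj(im,H+T[:,1]*.01)[0]-proj(im,H)[0])@n)
    for s0,lab in((-.035,'lo'),(0,'cov'),(.035,'up')):
        q=np.arange(-26,27)*w; acc=0
        for ds in np.linspace(-.008,.008,9):
            c=proj(im,H+u*(s0+ds))[0]; p=(c+q[:,None]*n).astype(np.float32)
            acc=acc+cv2.remap(g,p[:,:1],p[:,1:],cv2.INTER_LINEAR).reshape(-1,3)/9
        print(lab,'V',acc.max(1).astype(int).tolist()); print('   sat',((1-acc.min(1)/acc.max(1))*100).astype(int).tolist())
E
```

```text
s6 [0.6143 0.0352 0.1204]
px/cm along 2.8 n [-0.73  0.68] up1cm-> -1.9284161599506187 fwd1cm-> 3.3084384829924085
lo V [137, 136, 133, 131, 129, 126, 124, 123, 122, 122, 122, 123, 126, 128, 131, 133, 135, 136, 139, 145, 152, 159, 164, 168, 169, 168, 167, 164, 160, 155, 146, 135, 123, 113, 105, 102, 101, 102, 103, 104, 106, 108, 110, 113, 117, 122, 125, 125, 125, 125, 124, 125, 125]
   sat [57, 55, 54, 52, 50, 47, 45, 43, 41, 40, 41, 45, 49, 53, 57, 60, 62, 63, 64, 65, 66, 66, 66, 66, 65, 65, 65, 65, 65, 65, 65, 65, 65, 65, 64, 63, 63, 62, 60, 56, 49, 38, 27, 16, 9, 7, 6, 6, 6, 6, 6, 6, 6]
cov V [173, 172, 171, 171, 171, 173, 173, 173, 171, 168, 164, 160, 158, 158, 158, 158, 157, 155, 155, 157, 161, 165, 169, 171, 171, 170, 167, 163, 157, 150, 141, 133, 127, 124, 124, 127, 132, 138, 144, 146, 145, 140, 133, 126, 122, 122, 124, 125, 125, 125, 124, 124, 124]
   sat [64, 64, 63, 63, 63, 64, 64, 64, 64, 64, 63, 62, 61, 61, 62, 63, 64, 65, 65, 66, 65, 65, 65, 64, 64, 65, 65, 65, 65, 64, 64, 63, 62, 61, 61, 61, 62, 62, 62, 61, 57, 50, 39, 26, 15, 8, 6, 6, 6, 6, 5, 5, 5]
up V [167, 165, 163,
[... 1298 characters left out ...]
77]
   sat [51, 51, 51, 50, 50, 50, 51, 51, 52, 55, 57, 57, 57, 57, 56, 56, 56, 55, 55, 54, 54, 54, 53, 53, 53, 52, 52, 51, 51, 51, 50, 50, 50, 50, 50, 50, 50, 50, 51, 51, 52, 52, 50, 38, 17, 2, 3, 4, 4, 4, 4, 4, 4]
up V [60, 65, 66, 66, 70, 82, 100, 119, 133, 145, 156, 166, 174, 180, 185, 190, 195, 200, 204, 208, 212, 214, 215, 216, 216, 217, 218, 218, 219, 219, 220, 221, 221, 222, 223, 223, 222, 221, 220, 220, 219, 216, 211, 205, 205, 210, 215, 216, 216, 216, 214, 204, 187]
   sat [55, 54, 53, 53, 55, 58, 60, 59, 58, 58, 57, 57, 56, 56, 56, 56, 55, 55, 54, 54, 54, 53, 53, 53, 52, 52, 51, 51, 51, 51, 50, 50, 50, 50, 50, 50, 50, 50, 51, 51, 51, 52, 53, 53, 53, 52, 51, 51, 50, 50, 47, 36, 16]
```

>>> arm_command([
  {"slide": [0, 0, 0], "spin": 0, "gripper": -1},
  {"slide": [0, 0, 0], "spin": 0, "gripper": -1},
  {"slide": [0, 0, 0], "spin": 0, "gripper": -1},
  {"slide": [0, 0, 0], "spin": 0, "gripper": -1},
  {"slide": [0, 0, 0], "spin": 0, "gripper": -1},
])

```text
t: 7.55
tool_pos: [0.5561, 0.0442, 0.2039]
tool_rot: [-2.386, -2.043, -0.0]
contact_force: [0.4, -0.0, -3.6]
opening: 0.013
grip_force: 61.8
```

```bash
python3 -c "
from station import order
print(order.finish_job())"
```

```text
the job is handed in; nothing more can be done
None
```

I handed the job in at about 7.5 s with the blue cover still gripped and its knuckle between the tester's two, the holes in line to about 1 mm by my camera checks and no sign of it pressing on the tester; no verdict came back.

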